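# Switch the ball chute over and feed the balls

### The arm

A 6-joint arm with a two-finger parallel gripper is mounted at the origin on the work surface. World frame = base frame: x ahead of the robot, y to its left, z up, the work surface at z = 0. Lengths are in m, angles in degrees, forces in N, time in s.
With the tool pointing down it reaches from about 0.275 to 0.975 m from the base axis. Payload 8.4 kg.
Tool frame: the origin (TCP) lies at the very end of the fingers, on their centre line; the grasp point (between the pads) lies 19 mm behind it; z points along the fingers, y is the line along which they close (so a half turn about z gives the same grasp; the last joint's range is limited). The gripper opens to 92 mm and grips with 3 to 60 N. Pads are 20 mm wide; open, the fingers measure 128 mm over their backs; the gripper's body (75 mm by 189 mm) begins 69 mm behind the grasp point.
Start: joints at [70.68, 20.225, 93.587, -0, 66.188, -0.138], TCP at [0.205, 0.59, 0.215] pointing down, gripper open.
Joint ranges: [-150.9, 150.9], [-52.94, 120.26], [3.33, 152.33], [-74.26, 254.26], [0, 154.13], [-172.89, 172.89]. Speed limits (degrees/s): [127.2, 127.2, 159.86, 180, 180, 180].

### API

Orientations are given as a 3x3 rotation matrix whose columns are the frame's x, y, z axes.
In Python, from rig import r, imaging, workorder, models gives the robot as it stands.
- The arm moves only by the shell command python3 -m pendant 'ROWS' [OPENING] [FORCE]. ROWS is JSON, a list of rows, each an object of numbers: "tx", "ty", "tz": the shift along the tool's x, y, z each as a share of 50 cm, from -1 to 1; "rx", "ry", "rz": the turn, a rotation vector about the tool's x, y, z each as a share of 90 degrees, from -1 to 1. A call has 1 to 8 rows; each row is the pose to reach, as a shift and turn from the pose commanded when the call began, along the tool's axes at that moment; what a row does not reach only later rows make up. A row lasts 1/8 s, in which the tool goes at most 62.5 mm and 10.7 degrees, less where a joint would pass 70% of its speed; a pose out of reach is approached as far as the arm can. A call with a number of a shift or a turn outside -1 to 1 is refused whole. A call with a gripper value outside its range is refused whole. OPENING is the finger opening in mm, from 0 to 91.9, set as the call begins (- or left out, the last holds). The fingers move at their own pace and stop on an object; FORCE is the grip in N (left out, the last holds). Time passes only in rows, so rows that repeat a pose let the fingers close. It gives the time, the measured TCP pose, the force, the opening and the grip force at its end, in the units of the state.
- r.get_obs(): the state, without advancing time (a new reading comes with each control period).
- imaging.get_image(name): name is "side" or "top"; returns the picture (400x640x3 uint8, red, green, blue); there is no depth.
- imaging.camera_params(name): a dict with "fov_y" (degrees; the focal length in pixels is half the picture's height over the tangent of half this angle, whatever the lens; pixels are square), "cx", "cy" (the principal point, pixels), "T" (4x4, takes a point from camera to world coordinates). Camera axes: x right, y up, looking along -z (the intrinsics and any distortion apply to the point x, -y, -z); pixel columns grow to the right and rows downward; lengths in m; the calibration is good to about 2 mm. A picture is of the moment at which its call begins. camera_params takes no time and is no camera call.
- workorder.job_done(): hands the job in; it is judged then, once.
Trained networks look in the newest picture that a camera, given by its name, has taken for a name from the list of things; names that differ only in an ending like _2 or _b are one class to them, and where a whole thing is asked for, a point or a joint stands for the part that bears it (a point fixed in the world has none). Each returns a list of dicts, best first, with "p" (0 to 1); they miss things now and then, are a little off and sometimes report something else, mostly with a low value. They report only what shows in the picture. A call takes as long as a camera call. They do not tell look-alikes from the thing itself.
- models.search_frame(camera, target): "point" ([x, y, z] in m, in world coordinates, good to about 4 mm: the middle of the surface that is visible of it).
The state is a dict: "time_s": time; "joint_positions": joint angles; "joint_vel": joint speeds; "joint_torque": joint torques, N m; "eef_pos": TCP position; "ee_rot": TCP orientation; "force": force on the tool from outside, world axes, zero at the start; "ft_torque": the same for the moment, N m; "gripper_width": opening from 0.0 (shut) to 1.0 (fully open); "grip_force": force on a finger pad.
Only numpy, scipy, OpenCV 4.12 (cv2) and the standard library are available. Lean on these libraries where they do the work, as an engineer would, in place of code of your own. Each camera call takes 0.05 s, during which the arm holds its last target. There are 200 camera calls.

### The job

The seesaw gate is set for the wrong chute. With a fingertip, press down the raised end of the gate so that it rocks over to its other side, then push the shutter's handle to the left to open it fully, so that all three porcelain balls roll down and come to rest in the other chute. Touch only the gate and the shutter: do not touch or lift the balls, and leave everything else where it stands.

Things in the scene. Friction and masses are not known exactly. Their poses are not given: they have to be found in the camera images.
- rig: Fixed ball-sorting rig, plywood base 130 mm deep and 560 mm wide. Origin: on the table under the middle of the rocking trough; x points away from the robot along the feed ramp, y to the left, z up; turned by up to 0.25 rad. From back to front: feed ramp with three balls behind a shutter, then the rocking trough across it, with a chute at each end of the trough.
- ramp_lip (a point): Middle of the feed ramp's lower edge (rig x +36, 108 mm up), just behind the trough. The ramp is a walled channel 42 mm wide that rises away from the robot at 0.13 rad for 165 mm; walls 22 mm.
- left_chute (a point): Middle of the left chute's floor (80 mm wide, walls 28 mm). The chute falls outward from rig y +98 mm (floor 55 mm up) to an end stop at y +250 mm (floor 24 mm up, stop 70 mm).
- right_chute (a point): The same for the right chute (y -98 to -250 mm).
- gate (a joint): Seesaw gate: steel trough 200 mm long (along rig y), 70 mm wide, on a middle axle along rig x, 70 mm up; floor 25 mm above the axle. Radians: +0.28 = left (+y) end down, feeds the left chute; -0.28 = right end down, feeds the right. Top-heavy: it lies against either stop and, pushed past level (0), falls over by itself. Under 1 N at a pad moves it. Starts on either side.
- left_pad (a point): Centre of the top face of the left press pad: a flat horizontal plate 40 mm (x) by 42 mm (y), 4 mm thick, on the robot's side of the trough near its left end (gate frame x -55, y +74, 45 mm above the axle). About 134 mm above the table when that end is up, 93 mm when down; on its way down it also shifts about 25 mm outward (rig y 59 to 84 mm) (along the rig's y).
- right_pad (a point): The same on the right end (y -74).
- shutter (a joint): Sliding shutter across the feed ramp. Metres: 0 = shut, 0.045 = fully open; it slides to the left (the rig's +y), rubs with about 1.2 N and stays where it is left. From about 0.033 the balls can pass.
- shutter_top (a point): Centre of the top of the shutter's black handle: an upright block 26 mm (x) by 24 mm (y), 40 mm tall, this point at its top, about 202 mm above the table, well above the ramp walls and the balls (whose tops reach about 151 mm). At rig x about +86 mm. It moves with the shutter.
- ball1: White porcelain milling ball, 30 mm across, about 35 g, origin at its centre; first in the queue on the feed ramp behind the shutter.
- ball2: White porcelain milling ball, 30 mm across, about 35 g, origin at its centre; second in the queue on the feed ramp behind the shutter.
- ball3: White porcelain milling ball, 30 mm across, about 35 g, origin at its centre; third in the queue on the feed ramp behind the shutter.
- mould: Bystander to be left alone: open plaster mould block, 90 x 75 x 60 mm; origin under its middle.
- bowl: Bystander to be left alone: white ceramic bowl, 100 mm across, 50 mm high; origin under its middle.
- mug: Bystander to be left alone: clay-coloured mug, 72 mm across, 85 mm high; origin under its middle.
- jar: Bystander to be left alone: glass jar, 56 mm across, 80 mm high; origin under its middle.
- brush: Bystander to be left alone: brush lying flat; origin under its middle (on its handle line).
- plug: Bystander to be left alone: waisted round plaster plug, 52 mm across, 60 mm high; origin under its middle.
- rib: Bystander to be left alone: flat wooden rib, 50 x 90 x 6 mm; origin under its middle.
Mind the look-alikes: they are no part of the job. What is shaped like the ball2 but blue or turquoise is not meant. What is shaped like the ball3 but pink or yellow is not meant.

How it is judged:
By the outcome, as a careful person would: the job done as asked, in the order asked, and still so for the second after the job is handed in, with the robot touching nothing.
It also fails if it takes over 45 s, if anything falls off the work surface, if the arm or the gripper's body presses on something with over 40 N, if the wrist force passes 120 N, or if a joint passes its speed limit or range.

## Working session

There is one attempt and no reset: what is moved stays moved. The work goes in short steps, Python scripts to look and compute and a shell command to move; the robot and the scene stay as the last step left them, time stands still between calls to the robot, and variables do not carry over. Pictures are saved under pics/ and viewed, at most 10 in all, crops included, and the job is handed in when it is done.

```bash
mkdir -p pics; python3 - <<'E'
from rig import r, imaging, workorder, models
import cv2,numpy as np
for c in("side","top"):
    im=imaging.get_image(c); cv2.imwrite(f"pics/{c}0.png",im[:,:,::-1])
    p=imaging.camera_params(c); print(c,{k:(np.round(v,3).tolist()) for k,v in p.items()})
    for t in("left_pad","right_pad","shutter_top","gate","shutter","ball1","ramp_lip"):
        print(t,[(np.round(d["point"],3).tolist(),round(d["p"],2)) for d in models.search_frame(c,t)[:3]])
o=r.get_obs();print(o["time_s"],o["eef_pos"],o["ee_rot"])
E
```

```text
side {'fov_y': 51.627, 'cx': 328.439, 'cy': 204.031, 'T': [[0.976, 0.151, -0.158, 0.421], [-0.218, 0.633, -0.743, -0.603], [-0.012, 0.759, 0.65, 0.687], [0.0, 0.0, 0.0, 1.0]]}
left_pad [([0.515, -0.047, 0.098], 0.8), ([0.673, -0.286, 0.07], 0.17)]
right_pad [([0.52, -0.048, 0.095], 0.58)]
shutter_top [([0.6, -0.024, 0.181], 0.84)]
gate [([0.514, -0.051, 0.094], 0.77)]
shutter [([0.606, -0.027, 0.184], 0.95), ([0.536, -0.08, 0.041], 0.38), ([0.651, -0.016, 0.147], 0.22)]
ball1 [([0.778, -0.025, 0.023], 0.65), ([0.682, -0.013, 0.148], 0.55), ([0.755, -0.123, 0.021], 0.54)]
ramp_lip [([0.534, -0.084, 0.046], 0.71), ([0.631, 0.124, 0.058], 0.65)]
top {'fov_y': 43.56, 'cx': 321.095, 'cy': 198.267, 'T': [[0.011, 0.996, -0.088, 0.465], [-1.0, 0.012, 0.01, 0.019], [0.011, 0.088, 0.996, 1.278], [0.0, 0.0, 0.0, 1.0]]}
left_pad [([0.513, -0.024, 0.1], 0.63)]
right_pad [([0.517, -0.02, 0.098], 0.97)]
shutter_top [([0.605, -0.013, 0.201], 0.44), ([0.516, -0.023, 0.099], 0.19)]
gate [([0.519, -0.029, 0.099], 0.55)]
shutter [([0.604, -0.016, 0.202], 0.65), ([0.524, -0.012, 0.043], 0.63)]
ball1 [([0.678, -0.005, 0.146], 0.67), ([0.751, 0.168, 0.027], 0.54), ([0.761, -0.119, 0.024], 0.53)]
ramp_lip [([0.527, -0.012, 0.042], 0.78)]
0.8 [0.20535703 0.59032039 0.21459204] [[-9.44493200e-01  3.28530964e-01  2.06226918e-05]
 [ 3.28530965e-01  9.44493199e-01  4.28318821e-05]
 [-5.40639264e-06  4.72296143e-05 -9.99999999e-01]]
```

View pics/side0.png

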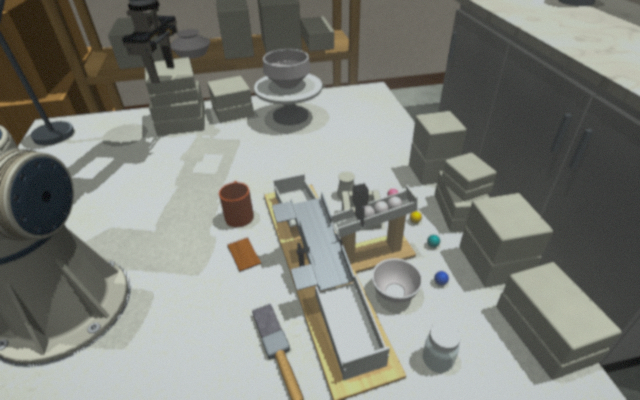

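View pics/top0.png

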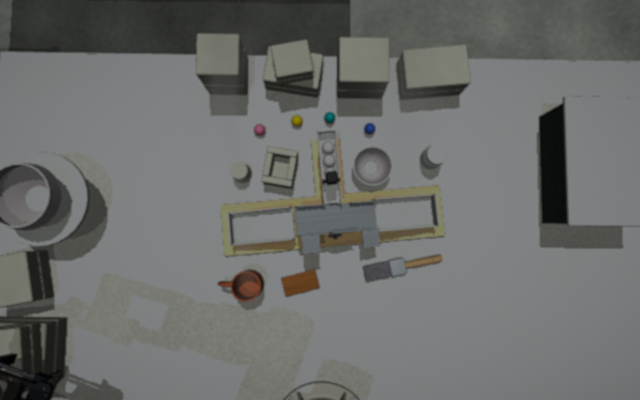

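The top view shows the rig with its left end turned towards the robot, pads at about (311,243) and (370,236), and the shutter handle at (332,178). In the side view the handle is at (361,195) and the mug at (236,205). I'll zoom in to see which end is raised.

```bash
python3 - <<'E'
import cv2,numpy as np
a=cv2.imread("pics/side0.png")[165:325,260:420]; b=cv2.imread("pics/top0.png")[125:265,250:410]
a=cv2.resize(a,(400,400),interpolation=3);b=cv2.resize(b,(400,350),interpolation=3)
b=cv2.copyMakeBorder(b,0,50,0,0,0)
cv2.imwrite("pics/c0.png",cv2.convertScaleAbs(np.hstack([a,b]),alpha=1.5))
E
```

```text
(no output)
```

View pics/c0.png

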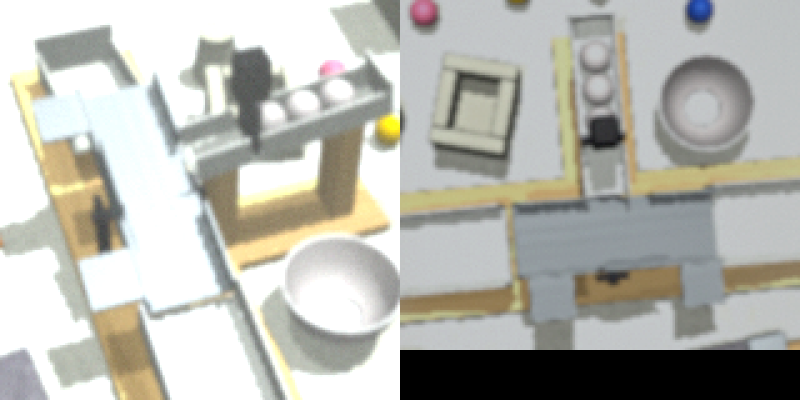

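```bash
cat > h.py <<'E'
from rig import r, imaging
import numpy as np
def ray(c,u,v):
    p=imaging.camera_params(c);f=200/np.tan(np.radians(p["fov_y"]/2));T=np.array(p["T"])
    d=T[:3,:3]@np.array([(u-p["cx"])/f,-(v-p["cy"])/f,-1]);return T[:3,3],d/np.linalg.norm(d)
def tri(s,t):
    A=np.zeros((3,3));b=np.zeros(3);L=[ray("side",*s),ray("top",*t)]
    for o,d in L:
        M=np.eye(3)-np.outer(d,d);A+=M;b+=M@o
    x=np.linalg.solve(A,b);return x,[round(1000*np.linalg.norm(np.cross(x-o,d)),1) for o,d in L]
def atz(c,uv,z):
    o,d=ray(c,*uv);return o+d*(z-o[2])/d[2]
E
python3 - <<'E'
from h import *
P={}
for n,s,t in(("L",(284.8,212.2),(310.8,244.2)),("R",(304.8,276.2),(370.8,238.6)),("H",(360,186.6),(331.6,176.2))):
    P[n],e=tri(s,t);print(n,P[n].round(4),e)
for z,c in((.134,"L"),(.093,"L"),(.134,"R"),(.093,"R")):
    print(c,z,[atz(k,uv,z).round(4)[:2] for k,uv in zip(("side","top"),{"L":((284.8,212.2),(310.8,244.2)),"R":((304.8,276.2),(370.8,238.6))}[c])])
print("H.202",atz("top",(331.6,176.2),.202).round(4),atz("side",(360,186.6),.202).round(4))
d=P["L"]-P["R"];d=d[:2];print(np.linalg.norm(d),np.degrees(np.arctan2(-d[0],d[1])))
E
```

```text
L [0.4627 0.0298 0.1297] [np.float64(1.9), np.float64(1.9)]
R [ 0.4771 -0.1116  0.0916] [np.float64(1.7), np.float64(1.7)]
H [ 0.6079 -0.0139  0.2028] [np.float64(0.2), np.float64(0.2)]
L 0.134 [array([0.4643, 0.0247]), array([0.4609, 0.0299])]
L 0.093 [array([0.4675, 0.0712]), array([0.4607, 0.0303])]
R 0.134 [array([ 0.4746, -0.1467]), array([ 0.4751, -0.1067])]
R 0.093 [array([ 0.4786, -0.1129]), array([ 0.4754, -0.1112])]
H.202 [ 0.6083 -0.0139  0.202 ] [ 0.608  -0.0129  0.202 ]
0.14207097727966492 5.798114220184535
```

Triangulation agrees with the text: left pad raised (z ≈ 0.13), right pad down (0.092), handle top at 0.203, and rig yaw about 6° from both the pad line and the handle. The left pad needs pressing.

```bash
cat >> h.py <<'E'
from scipy.spatial.transform import Rotation as Ro
th=np.radians(6);X=np.array([np.cos(th),np.sin(th)]);Y=np.array([-X[1],X[0]]);O=np.array([.608,-.0139])-.086*X
def W(x,y,z): return np.r_[O+X*x/1000+Y*y/1000,z/1000]
RT=np.array([[-X[0],Y[0],0],[-X[1],Y[1],0],[0,0,-1]])
def rows(*pts,p=None,R=None):
    o=r.get_obs();p=np.array(o["eef_pos"]) if p is None else p;R=np.array(o["ee_rot"]) if R is None else R
    for q in pts: print(q,W(*q).round(3),"t",(R.T@(W(*q)-p)/.5).round(3),"r",(np.degrees(Ro.from_matrix(R.T@RT).as_rotvec())/90).round(3))
E
python3 - <<'E'
from h import *
rows((-57,63,170))
rows((-57,70,122),(-57,77,106),p=W(-57,63,170),R=RT)
E
```

```text
(-57, 63, 170) [0.459 0.034 0.17 ] t [-0.845 -0.884  0.089] r [ 0.    0.   -0.28]
(-57, 70, 122) [0.458 0.041 0.122] t [0.    0.014 0.096] r [0. 0. 0.]
(-57, 77, 106) [0.458 0.048 0.106] t [0.    0.028 0.128] r [0. 0. 0.]
```

```bash
python3 -m pendant '[{"tx":-0.845,"ty":-0.884,"tz":0,"rz":-0.28},{"tx":-0.845,"ty":-0.884,"tz":0,"rz":-0.28},{"tx":-0.845,"ty":-0.884,"tz":0,"rz":-0.28},{"tx":-0.845,"ty":-0.884,"tz":0,"rz":-0.28},{"tx":-0.845,"ty":-0.884,"tz":0,"rz":-0.28},{"tx":-0.845,"ty":-0.884,"tz":0,"rz":-0.28},{"tx":-0.845,"ty":-0.884,"tz":0,"rz":-0.28},{"tx":-0.845,"ty":-0.884,"tz":0,"rz":-0.28}]' 0 20
python3 - <<'E'
from h import *
rows((-57,63,170))
E
```

```text
(-57, 63, 170) [0.459 0.034 0.17 ] t [-0.845 -0.884  0.089] r [ 0.    0.   -0.28]schema error: expected keys tx, ty, tz, rx, ry, rz
```

All keys are required, so I'll write them all.

```bash
python3 -m pendant '[{"tx":-0.845,"ty":-0.884,"tz":0,"rx":0,"ry":0,"rz":-0.28},{"tx":-0.845,"ty":-0.884,"tz":0,"rx":0,"ry":0,"rz":-0.28},{"tx":-0.845,"ty":-0.884,"tz":0,"rx":0,"ry":0,"rz":-0.28},{"tx":-0.845,"ty":-0.884,"tz":0,"rx":0,"ry":0,"rz":-0.28},{"tx":-0.845,"ty":-0.884,"tz":0,"rx":0,"ry":0,"rz":-0.28},{"tx":-0.845,"ty":-0.884,"tz":0,"rx":0,"ry":0,"rz":-0.28},{"tx":-0.845,"ty":-0.884,"tz":0,"rx":0,"ry":0,"rz":-0.28},{"tx":-0.845,"ty":-0.884,"tz":0,"rx":0,"ry":0,"rz":-0.28}]' 0 20
python3 - <<'E'
from h import *
rows((-57,63,170))
E
```

```text
time_s: 1.8
eef_pos: [0.4136, 0.1336, 0.215]
ee_rot: [[-0.994, -0.105, 0.001], [-0.105, 0.994, 0.0], [-0.001, 0.0, -1.0]]
force: [1.0, 0.5, 0.3]
gripper_width: 0.153
grip_force: 0.0
(-57, 63, 170) [0.459 0.034 0.17 ] t [-0.07  -0.208  0.09 ] r [0.    0.001 0.   ]
```

```bash
python3 -m pendant '[{"tx":-0.07,"ty":-0.208,"tz":0.05,"rx":0,"ry":0,"rz":0},{"tx":-0.07,"ty":-0.208,"tz":0.05,"rx":0,"ry":0,"rz":0},{"tx":-0.07,"ty":-0.208,"tz":0.05,"rx":0,"ry":0,"rz":0},{"tx":-0.07,"ty":-0.208,"tz":0.05,"rx":0,"ry":0,"rz":0}]' 0 20
python3 - <<'E'
from h import *
import cv2
rows((-57,65,140),(-57,77,105))
for c in("side","top"):
    cv2.imwrite(f"pics/{c}1.png",imaging.get_image(c)[:,:,::-1])
a=cv2.imread("pics/side1.png")[125:325,220:420]; b=cv2.imread("pics/top1.png")[125:285,250:410]
cv2.imwrite("pics/c1.png",cv2.convertScaleAbs(np.hstack([cv2.resize(a,(400,400)),cv2.resize(b,(400,400))]),alpha=1.4))
E
```

```text
time_s: 2.3
eef_pos: [0.4584, 0.0358, 0.1896]
ee_rot: [[-0.995, -0.104, -0.0], [-0.104, 0.995, 0.0], [0.0, 0.0, -1.0]]
force: [-0.5, -0.1, 0.0]
gripper_width: 0.005
grip_force: 0.0
(-57, 65, 140) [0.459 0.036 0.14 ] t [-0.001 -0.     0.099] r [ 0. -0. -0.]
(-57, 77, 105) [0.458 0.048 0.105] t [-0.001  0.024  0.169] r [ 0. -0. -0.]
```

View pics/c1.png

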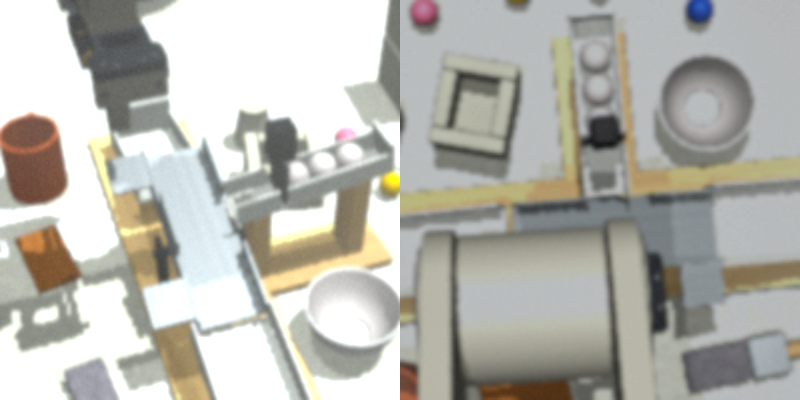

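The side crop shows the closed fingertip at about (137,130), hovering right above the left pad at (130,172). Now I'll press, following the pad outward.

```bash
python3 -m pendant '[{"tx":0,"ty":0,"tz":0.06,"rx":0,"ry":0,"rz":0},{"tx":0,"ty":0,"tz":0.1,"rx":0,"ry":0,"rz":0},{"tx":0,"ty":0.006,"tz":0.12,"rx":0,"ry":0,"rz":0},{"tx":0,"ty":0.012,"tz":0.135,"rx":0,"ry":0,"rz":0},{"tx":0,"ty":0.018,"tz":0.15,"rx":0,"ry":0,"rz":0},{"tx":0,"ty":0.024,"tz":0.165,"rx":0,"ry":0,"rz":0},{"tx":0,"ty":0.03,"tz":0.175,"rx":0,"ry":0,"rz":0},{"tx":0,"ty":0.03,"tz":0.175,"rx":0,"ry":0,"rz":0}]'
python3 -m pendant '[{"tx":0,"ty":0,"tz":-0.1,"rx":0,"ry":0,"rz":0},{"tx":0,"ty":0,"tz":-0.2,"rx":0,"ry":0,"rz":0},{"tx":0,"ty":0,"tz":-0.26,"rx":0,"ry":0,"rz":0},{"tx":0,"ty":0,"tz":-0.26,"rx":0,"ry":0,"rz":0}]'
python3 - <<'E'
from h import *
import cv2
rows((86,-60,230),(86,-50,230),(86,-50,177))
for c in("side","top"):
    cv2.imwrite(f"pics/{c}2.png",imaging.get_image(c)[:,:,::-1])
a=cv2.imread("pics/side2.png")[125:325,220:420]; b=cv2.imread("pics/top2.png")[125:285,250:410]
cv2.imwrite("pics/c2.png",cv2.convertScaleAbs(np.hstack([cv2.resize(a,(400,400)),cv2.resize(b,(400,400))]),alpha=1.4))
E
```

```text
time_s: 3.4
eef_pos: [0.4568, 0.0507, 0.1018]
ee_rot: [[-0.994, -0.105, -0.001], [-0.105, 0.994, -0.0], [0.001, -0.0, -1.0]]
force: [-0.2, 0.6, -0.4]
gripper_width: 0.004
grip_force: 0.0
time_s: 3.9
eef_pos: [0.4587, 0.0506, 0.2345]
ee_rot: [[-0.994, -0.105, 0.005], [-0.105, 0.995, 0.0], [-0.005, -0.0, -1.0]]
force: [-0.8, 0.7, 0.3]
gripper_width: 0.004
grip_force: 0.0
(86, -60, 230) [ 0.614 -0.074  0.23 ] t [-0.283 -0.28   0.01 ] r [-0.     0.003  0.   ]
(86, -50, 230) [ 0.613 -0.064  0.23 ] t [-0.283 -0.26   0.01 ] r [-0.     0.003  0.   ]
(86, -50, 177) [ 0.613 -0.064  0.177] t [-0.283 -0.26   0.116] r [-0.     0.003  0.   ]
```

View pics/c2.png

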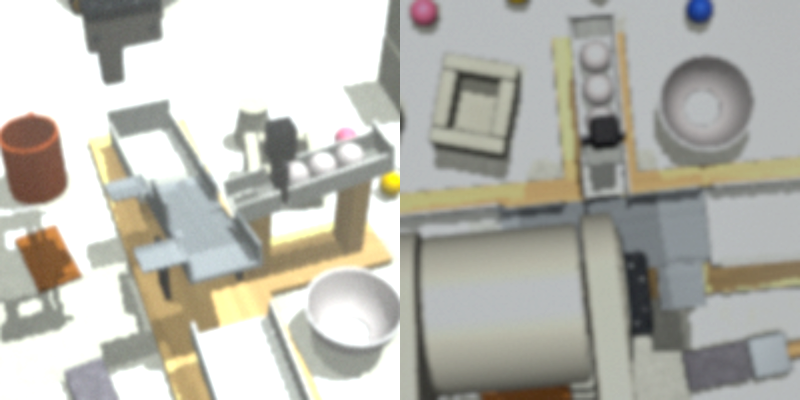

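The gate has rocked over: its left pad is low at (128,188) and its right end is up. Next, the fingers go to the right of the handle, then down.

```bash
python3 -m pendant '[{"tx":-0.05,"ty":-0.15,"tz":-0.02,"rx":0,"ry":0,"rz":0},{"tx":-0.283,"ty":-0.27,"tz":-0.02,"rx":0,"ry":0,"rz":0},{"tx":-0.283,"ty":-0.27,"tz":-0.02,"rx":0,"ry":0,"rz":0},{"tx":-0.283,"ty":-0.27,"tz":-0.02,"rx":0,"ry":0,"rz":0},{"tx":-0.283,"ty":-0.27,"tz":-0.02,"rx":0,"ry":0,"rz":0},{"tx":-0.283,"ty":-0.27,"tz":-0.02,"rx":0,"ry":0,"rz":0}]'
python3 - <<'E'
from h import *
import cv2
rows((86,-50,177),(86,-30,177),(86,17,177))
a=cv2.imwrite("pics/s3.png",imaging.get_image("side")[100:300,240:460,::-1].repeat(2,0).repeat(2,1))
E
```

```text
time_s: 4.75
eef_pos: [0.6104, -0.0684, 0.2408]
ee_rot: [[-0.994, -0.105, -0.003], [-0.105, 0.994, 0.0], [0.003, 0.001, -1.0]]
force: [-1.3, -0.7, -0.0]
gripper_width: 0.004
grip_force: 0.0
(86, -50, 177) [ 0.613 -0.064  0.177] t [-0.007  0.009  0.127] r [ 0.    -0.002  0.   ]
(86, -30, 177) [ 0.611 -0.044  0.177] t [-0.007  0.049  0.128] r [ 0.    -0.002  0.   ]
(86, 17, 177) [0.606 0.003 0.177] t [-0.007  0.143  0.128] r [ 0.    -0.002  0.   ]
```

View pics/s3.png

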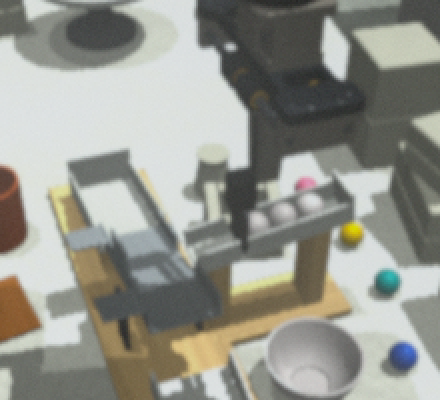

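Fingers are at (265,150), clear of and to the right of the handle at (240,190). I'll lower them and push slowly.

```bash
python3 -m pendant '[{"tx":-0.004,"ty":0.009,"tz":0.06,"rx":0,"ry":0,"rz":0},{"tx":-0.004,"ty":0.009,"tz":0.126,"rx":0,"ry":0,"rz":0},{"tx":-0.004,"ty":0.009,"tz":0.126,"rx":0,"ry":0,"rz":0},{"tx":-0.004,"ty":0.03,"tz":0.126,"rx":0,"ry":0,"rz":0},{"tx":-0.004,"ty":0.05,"tz":0.126,"rx":0,"ry":0,"rz":0},{"tx":-0.004,"ty":0.065,"tz":0.126,"rx":0,"ry":0,"rz":0},{"tx":-0.004,"ty":0.08,"tz":0.126,"rx":0,"ry":0,"rz":0},{"tx":-0.004,"ty":0.08,"tz":0.126,"rx":0,"ry":0,"rz":0}]'
python3 - <<'E'
from h import *
import cv2
rows((86,15,177),(86,20,177))
a=cv2.imwrite("pics/s4.png",imaging.get_image("side")[100:300,240:460,::-1].repeat(2,0).repeat(2,1))
E
```

```text
time_s: 5.8
eef_pos: [0.6097, -0.0282, 0.1793]
ee_rot: [[-0.994, -0.106, 0.0], [-0.106, 0.994, 0.0], [-0.0, 0.0, -1.0]]
force: [-0.0, 0.3, -0.1]
gripper_width: 0.002
grip_force: 0.0
(86, 15, 177) [0.606 0.001 0.177] t [0.    0.059 0.005] r [0.    0.    0.001]
(86, 20, 177) [0.606 0.006 0.177] t [0.    0.069 0.005] r [0.    0.    0.001]
```

View pics/s4.png

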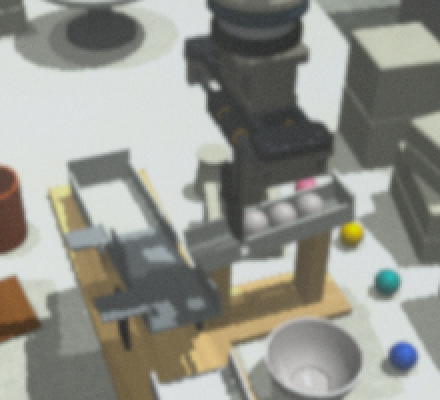

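The fingers overlap the handle at (240,190), and the balls are still held. I'll push on in small steps until the end stop shows in the force.

```bash
python3 -m pendant '[{"tx":0,"ty":0.015,"tz":0,"rx":0,"ry":0,"rz":0},{"tx":0,"ty":0.03,"tz":0,"rx":0,"ry":0,"rz":0},{"tx":0,"ty":0.045,"tz":0,"rx":0,"ry":0,"rz":0},{"tx":0,"ty":0.056,"tz":0,"rx":0,"ry":0,"rz":0},{"tx":0,"ty":0.056,"tz":0,"rx":0,"ry":0,"rz":0}]'
python3 -m pendant '[{"tx":0,"ty":0.005,"tz":0,"rx":0,"ry":0,"rz":0},{"tx":0,"ty":0.008,"tz":0,"rx":0,"ry":0,"rz":0},{"tx":0,"ty":0.008,"tz":0,"rx":0,"ry":0,"rz":0}]'
python3 - <<'E'
from h import *
import cv2
rows((86,15,177),(86,20,177))
cv2.imwrite("pics/s5.png",imaging.get_image("side")[100:300,240:460,::-1].repeat(2,0).repeat(2,1))
E
```

```text
time_s: 6.48
eef_pos: [0.6066, -0.0004, 0.179]
ee_rot: [[-0.994, -0.105, -0.0], [-0.105, 0.994, 0.0], [0.0, 0.0, -1.0]]
force: [-0.7, 0.8, -0.6]
gripper_width: 0.005
grip_force: 0.0
time_s: 6.85
eef_pos: [0.6063, 0.003, 0.1791]
ee_rot: [[-0.994, -0.105, -0.0], [-0.105, 0.994, 0.0], [0.0, 0.0, -1.0]]
force: [-0.8, -1.1, 0.2]
gripper_width: 0.007
grip_force: 0.2
(86, 15, 177) [0.606 0.001 0.177] t [ 0.    -0.004  0.004] r [ 0. -0.  0.]
(86, 20, 177) [0.606 0.006 0.177] t [0.    0.006 0.004] r [ 0. -0.  0.]
```

View pics/s5.png

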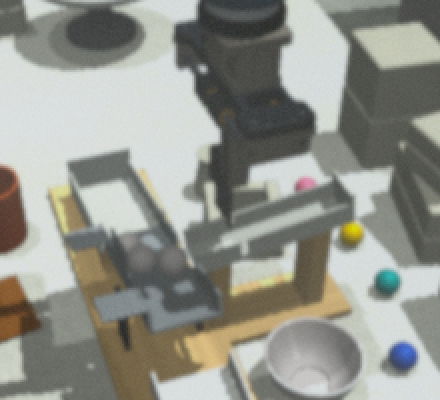

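The ramp is empty and the balls are in the trough at (140,258) and (172,262). I'll push a little further to find the stop.

```bash
python3 -m pendant '[{"tx":0,"ty":0.004,"tz":0,"rx":0,"ry":0,"rz":0},{"tx":0,"ty":0.006,"tz":0,"rx":0,"ry":0,"rz":0},{"tx":0,"ty":0.006,"tz":0,"rx":0,"ry":0,"rz":0}]'
python3 -m pendant '[{"tx":0,"ty":0.004,"tz":0,"rx":0,"ry":0,"rz":0},{"tx":0,"ty":0.006,"tz":0,"rx":0,"ry":0,"rz":0},{"tx":0,"ty":0.006,"tz":0,"rx":0,"ry":0,"rz":0}]'
```

```text
time_s: 7.28
eef_pos: [0.6062, 0.0041, 0.1791]
ee_rot: [[-0.994, -0.105, 0.0], [-0.105, 0.994, -0.003], [-0.0, -0.003, -1.0]]
force: [0.6, -9.7, 0.1]
gripper_width: 0.004
grip_force: 4.7
time_s: 7.65
eef_pos: [0.6062, 0.0045, 0.1792]
ee_rot: [[-0.994, -0.105, 0.001], [-0.105, 0.994, -0.007], [-0.0, -0.007, -1.0]]
force: [2.1, -21.8, -0.4]
gripper_width: 0.007
grip_force: 10.6
```

The end stop is reached (force rising to 22 N with no motion). I'll back off to the right, lift clear and check.

```bash
python3 -m pendant '[{"tx":0,"ty":-0.03,"tz":0,"rx":0,"ry":0,"rz":0},{"tx":0,"ty":-0.06,"tz":0,"rx":0,"ry":0,"rz":0},{"tx":0,"ty":-0.06,"tz":-0.1,"rx":0,"ry":0,"rz":0},{"tx":0,"ty":-0.1,"tz":-0.2,"rx":0,"ry":0,"rz":0},{"tx":0,"ty":-0.25,"tz":-0.3,"rx":0,"ry":0,"rz":0},{"tx":0,"ty":-0.35,"tz":-0.3,"rx":0,"ry":0,"rz":0},{"tx":0,"ty":-0.35,"tz":-0.3,"rx":0,"ry":0,"rz":0},{"tx":0,"ty":-0.35,"tz":-0.3,"rx":0,"ry":0,"rz":0}]'
python3 -m pendant '[{"tx":0,"ty":0,"tz":0,"rx":0,"ry":0,"rz":0},{"tx":0,"ty":0,"tz":0,"rx":0,"ry":0,"rz":0},{"tx":0,"ty":0,"tz":0,"rx":0,"ry":0,"rz":0},{"tx":0,"ty":0,"tz":0,"rx":0,"ry":0,"rz":0},{"tx":0,"ty":0,"tz":0,"rx":0,"ry":0,"rz":0},{"tx":0,"ty":0,"tz":0,"rx":0,"ry":0,"rz":0},{"tx":0,"ty":0,"tz":0,"rx":0,"ry":0,"rz":0},{"tx":0,"ty":0,"tz":0,"rx":0,"ry":0,"rz":0}]'
python3 - <<'E'
from h import *
import cv2
a=imaging.get_image("side")[125:325,220:420,::-1]; b=imaging.get_image("top")[125:285,210:370,::-1]
cv2.imwrite("pics/c6.png",cv2.convertScaleAbs(np.hstack([cv2.resize(a,(400,400)),cv2.resize(b,(400,400))]),alpha=1.3))
E
```

```text
time_s: 8.65
eef_pos: [0.6238, -0.1655, 0.3286]
ee_rot: [[-0.995, -0.103, -0.001], [-0.103, 0.995, 0.001], [0.0, 0.001, -1.0]]
force: [0.1, 1.1, 0.2]
gripper_width: 0.006
grip_force: 0.0
time_s: 9.65
eef_pos: [0.6241, -0.1651, 0.3291]
ee_rot: [[-0.994, -0.105, 0.0], [-0.105, 0.994, -0.0], [-0.0, -0.0, -1.0]]
force: [-0.2, -0.4, 0.5]
gripper_width: 0.005
grip_force: 0.0
```

View pics/c6.png

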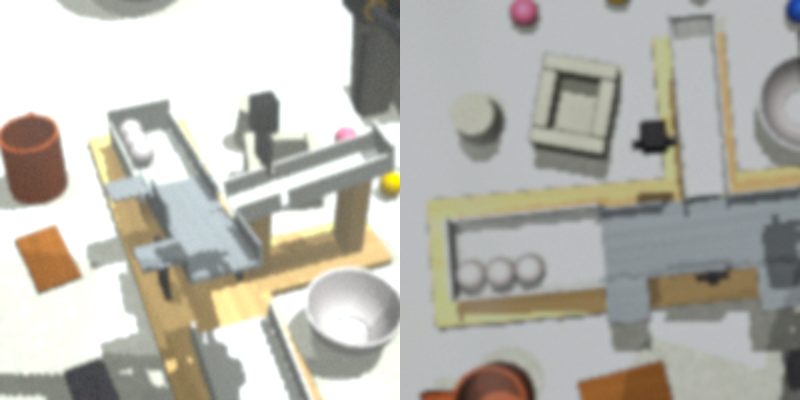

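All three balls are in the left chute, at (470–530, 272) in the top crop, with the shutter open and the ramp and trough empty. I'll let them settle briefly, then hand in.

```bash
for i in 1 2; do python3 -m pendant '[{"tx":0,"ty":0,"tz":0,"rx":0,"ry":0,"rz":0},{"tx":0,"ty":0,"tz":0,"rx":0,"ry":0,"rz":0},{"tx":0,"ty":0,"tz":0,"rx":0,"ry":0,"rz":0},{"tx":0,"ty":0,"tz":0,"rx":0,"ry":0,"rz":0},{"tx":0,"ty":0,"tz":0,"rx":0,"ry":0,"rz":0},{"tx":0,"ty":0,"tz":0,"rx":0,"ry":0,"rz":0},{"tx":0,"ty":0,"tz":0,"rx":0,"ry":0,"rz":0},{"tx":0,"ty":0,"tz":0,"rx":0,"ry":0,"rz":0}]' >/dev/null; done
python3 -c "
from rig import workorder
print(workorder.job_done())"
```

```text
the job is handed in; nothing more can be done
None
```

The gate is rocked over to the left, the shutter is pushed open to its stop, and all three balls are in the left chute; the job is handed in with the arm clear of everything (verdict not shown).

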